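Rack the bench stops in the T-slot rail and tug-test each one

ROBOT

A 6-joint arm with a two-finger parallel gripper is mounted at the origin on the work surface. World frame = base frame: x ahead of the robot, y to its left, z up, the work surface at z = 0. Lengths are in m, angles in degrees, forces in N, time in s.
With the tool pointing down it reaches from about 0.3 to 0.875 m from the base axis. Payload 6.4 kg.
Tool frame: the origin (TCP) lies at the very end of the fingers, on their centre line; the grasp point (between the pads) lies 19 mm behind it; z points along the fingers, y is the direction in which the jaws open and shut (so a half turn about z gives the same grasp; the last joint's range is limited). The gripper opens to 88 mm and grips with 3 to 60 N. Pads are 18 mm wide; open, the fingers measure 123 mm over their backs; the gripper's body (75 mm by 187 mm) begins 45 mm behind the grasp point.
Start: joints at [-85.904, 10.359, 92.074, -0, 77.567, -11.82], TCP at [0.158, -0.553, 0.239] pointing down, gripper open.
Joint ranges: [-171.53, 171.53], [-51.25, 118.39], [17.06, 147.69], [-65.23, 245.23], [0, 150.52], [-178.68, 178.68]. Speed limits (degrees/s): [147.25, 147.25, 172.46, 180, 180, 180].

INTERFACE

Orientations are given as [roll, pitch, yaw] about the fixed x, y, z axes, in that order (R = Rz(yaw) Ry(pitch) Rx(roll)).
In Python, from rig import arm gives the robot as it stands.
- The arm moves only by the shell command python3 -m inch 'ROWS' [FORCE]. ROWS is JSON, a list of rows, each a list of 7 numbers: the shift along the tool's x, y, z in cm, then the turn, a rotation vector about the tool's x, y, z in rad, then the gripper command: -1 is fully open, 1 is shut, values between are in proportion. A call has 1 to 8 rows; each row is the pose to reach, as a shift and turn from the pose measured when the call began, along the tool's axes at that moment; what a row does not reach only later rows make up. A row lasts 1/12 s, in which the tool goes at most 41.7 mm and 7.16 degrees, less where a joint would pass 70% of its speed; a pose out of reach is approached as far as the arm can. A call with a gripper value outside its range is refused whole. The fingers move at their own pace and stop on an object; FORCE is the grip in N (left out, the last holds). Time passes only in rows, so rows that repeat a pose let the fingers close. It gives the time, the measured TCP pose, the force and the opening at its end, in the units of the state.
- arm.get_state(): the state, without advancing time (a new reading comes with each control period).
- arm.snapshot(name): name is "scene" or "top" or "wrist"; returns a dict with "color" (384x512x3 uint8, blue, green, red), "range_z" (384x512 float32, m along the optical axis (not along the pixel's ray), 0 where there is no reading), "fx", "fy", "cx", "cy" (pixels), "camera_from_world" (4x4, takes a point from world to camera coordinates). Camera axes: x right, y down, z forward; pixel columns grow to the right and rows downward; lengths in m; the calibration is good to about 2 mm. The wrist camera is an equidistant fisheye: a pixel r from the principal point sees the ray r / f radians off the axis. A picture is of the moment at which its call begins.
- arm.hand_in(): hands the job in, once; it reports no verdict.
The state is a dict: "t": time; "joints": joint angles; "dq": joint speeds; "joint_efforts": joint torques, N m; "eef_pos": TCP position; "eef_rot": TCP orientation; "ft_force": force on the tool from outside, world axes, zero at the start; "torque": the same for the moment, N m; "width": finger opening in m.
Only numpy, scipy, OpenCV 4.12 (cv2) and the standard library are available. Lean on these libraries where they do the work, as an engineer would, in place of code of your own. Each camera call takes 0.05 s, during which the arm holds its last target. There are 200 camera calls.

TASK

Put the turned bench stops away in their T-slot rail: draw the gate fully open, then slide the stops in through the mouth one at a time, shortest first and tallest last, the first right up to the closed end and each next one up against the one before. As soon as each stop is in its place, and before bringing the next, tug it straight up with about 15 newtons for half a second (never 40 or more) to prove that the lips hold it, and let it settle back down. Finally shut the gate fully and leave the other things on the bench where they are; there may be three or four stops.

Things in the scene. Friction and masses are not known exactly. Their poses are not given: they have to be found in the camera images.
- rail: Storage rail: pale wooden T-slot rail, 350 x 80 mm, fixed. Origin on the bench surface under the middle of the channel; x runs along the channel from its open mouth (x = -120 mm) to its closed end (x = +120 mm, wall 34 mm high), y across, z up. Floor top at z = 6 mm. Channel 54 mm wide, 12 mm high inside, roofed by two lips with a 22 mm slot between them at y = 0.
- lips: The two aluminium lips roofing the channel, fixed to the rail (same origin and axes): z = 18 to 24 mm, 11 to 40 mm either side of the middle, x = -120 to +120 mm. A stop's foot runs under them, its neck in the slot (4 mm play each side), its head above; it can only enter at the mouth. Tugged up, it rises 5 mm and its foot bears on their undersides.
- rail_apron (a point): Middle of the open apron before the mouth, on its floor: rail x = -185 mm, 6 mm above the bench. Floor from x = -215 to -134 mm, where a stop can be set down; low cheeks (top at z = 14 mm) lead the foot in, about 68 mm apart at x = -181 mm, 50 mm at -137 mm. The gate crosses at x = -128 mm.
- rail_mouth (a point): Middle of the channel's mouth, on the rail's floor (rail x = -120 mm, 6 mm above the bench).
- rail_end (a point): Middle of the closed end of the channel, on the rail's floor (rail x = +120 mm). A stop whose foot touches the end wall has its axis at rail x = +97 mm; stops whose feet touch stand 46 mm apart, axis to axis.
- gate (a joint): Sliding steel gate across the mouth, in m: 0 = shut, grows to 0.065 = fully open as it slides towards the rail's +y side; about 1.5 N of friction, stays where it is left. The plate is 6 mm thick, 84 mm wide, its top 26 mm above the bench.
- gate_grip (a point): Grip point on the gate's upright steel post: round, 15 mm across, standing from 26 to 80 mm above the bench; this point is on its axis, 64 mm above the bench. When shut it is at rail x = -128, y = +46 mm; when fully open at y = +111 mm. Moves with the gate.
- stop1_mid (a point): Centre (half-way up, 30 mm above its underside) of the 60 mm tall bench stop. Head: dark hardwood, a plain upright cylinder 28 mm across from 24 mm above the underside to the flat top; grip it there. Starts standing upright. May be absent (None).
- stop1: The same 60 mm tall stop; origin at the centre of the underside of its foot. Under the head a steel neck 14 mm across (7 to 25 mm up) and a round steel foot 46 mm across, 7 mm thick. About 0.18 kg, bottom-heavy; round, so its yaw does not matter. May be absent (None).
- stop2_mid (a point): Centre (half-way up, 37 mm above its underside) of the 74 mm tall bench stop. Head: dark hardwood, a plain upright cylinder 28 mm across from 24 mm above the underside to the flat top; grip it there. Starts standing upright. May be absent (None).
- stop2: The same 74 mm tall stop; origin at the centre of the underside of its foot. Under the head a steel neck 14 mm across (7 to 25 mm up) and a round steel foot 46 mm across, 7 mm thick. About 0.18 kg, bottom-heavy; round, so its yaw does not matter. May be absent (None).
- stop3_mid (a point): Centre (half-way up, 44 mm above its underside) of the 88 mm tall bench stop. Head: dark hardwood, a plain upright cylinder 28 mm across from 24 mm above the underside to the flat top; grip it there. Starts standing upright. May be absent (None).
- stop3: The same 88 mm tall stop; origin at the centre of the underside of its foot. Under the head a steel neck 14 mm across (7 to 25 mm up) and a round steel foot 46 mm across, 7 mm thick. About 0.18 kg, bottom-heavy; round, so its yaw does not matter. May be absent (None).
- stop4_mid (a point): Centre (half-way up, 51 mm above its underside) of the 102 mm tall bench stop. Head: dark hardwood, a plain upright cylinder 28 mm across from 24 mm above the underside to the flat top; grip it there. Starts standing upright. May be absent (None).
- stop4: The same 102 mm tall stop; origin at the centre of the underside of its foot. Under the head a steel neck 14 mm across (7 to 25 mm up) and a round steel foot 46 mm across, 7 mm thick. About 0.18 kg, bottom-heavy; round, so its yaw does not matter. May be absent (None).
- tin: Low closed steel tin, 50 mm across, 36 mm high. A bystander: leave it where it is. Origin under its centre or at its middle.
- offcut: Pale wooden offcut, 60 x 40 x 18 mm. A bystander: leave it where it is. Origin under its centre or at its middle.
- gauge: Wooden marking gauge, 160 mm long, 32 mm high. A bystander: leave it where it is. Origin under its centre or at its middle.
- screwdriver: Screwdriver lying on the bench. A bystander: leave it where it is. Origin under its centre or at its middle.
- bowl: Copper bowl, 100 mm across, 40 mm high. A bystander: leave it where it is. Origin under its centre or at its middle.
Not all that is in view belongs to the job. What is shaped like the stop1 but red or turquoise is not meant. Leave any green or purple look-alike of the stop3 alone.

How it is judged (in metres and radians):
On the way, in this order (a step that is already met when the one before it is completed fails the run):
1. the gate is drawn open (value of joint gate above 0.05 m), for 0.1 s.
2. the 60 mm stop has been slid up the rail to its place and is tugged upward against the lips with about 15 N (8 to 30 N accepted) (x of stop1_mid in the frame of rail above -0.105 m and y of stop1_mid in the frame of rail between -0.008 and 0.008 m and x of stop1_mid in the frame of rail above 0.087 m and z of stop1_mid in the frame of rail between 0.0385 and 0.045 m and contact force between stop1 and lips between 8 and 30 N and contact force between the fingers and stop1 above 1 N), for 0.25 s.
3. the 74 mm stop has been slid up the rail to its place and is tugged upward against the lips with about 15 N (8 to 30 N accepted) (x of stop2_mid in the frame of rail above -0.105 m and y of stop2_mid in the frame of rail between -0.008 and 0.008 m and x of stop2_mid in the frame of rail above 0.031 m and z of stop2_mid in the frame of rail between 0.0455 and 0.052 m and contact force between stop2 and lips between 8 and 30 N and contact force between the fingers and stop2 above 1 N), for 0.25 s.
4. the 88 mm stop has been slid up the rail to its place and is tugged upward against the lips with about 15 N (8 to 30 N accepted) (x of stop3_mid in the frame of rail above -0.105 m and y of stop3_mid in the frame of rail between -0.008 and 0.008 m and x of stop3_mid in the frame of rail above -0.025 m and z of stop3_mid in the frame of rail between 0.0525 and 0.059 m and contact force between stop3 and lips between 8 and 30 N and contact force between the fingers and stop3 above 1 N), for 0.25 s.
5. the 102 mm stop has been slid up the rail to its place and is tugged upward against the lips with about 15 N (8 to 30 N accepted) (x of stop4_mid in the frame of rail above -0.105 m and y of stop4_mid in the frame of rail between -0.008 and 0.008 m and x of stop4_mid in the frame of rail above -0.081 m and z of stop4_mid in the frame of rail between 0.0595 and 0.066 m and contact force between stop4 and lips between 8 and 30 N and contact force between the fingers and stop4 above 1 N), for 0.25 s.
6. the gate is shut behind the last stop (value of joint gate below 0.005 m), for 0.2 s.
At the end, for the whole second after the job is handed in: Every stop that is present stands upright on the rail's floor under the lips and at rest: the shortest present within 10 mm of touching the closed end, each next taller one within 11 mm of touching the one before; the gate shut to within 5 mm; everything released (value of joint gate below 0.005 m and x of stop1_mid in the frame of rail between -0.105 and 0.105 m and y of stop1_mid in the frame of rail between -0.008 and 0.008 m and z of stop1_mid in the frame of rail between 0.033 and 0.039 m and angle between each of stop1_mid, stop2_mid, stop3_mid, stop4_mid's own z axis and vertical below 0.06 rad and linear speed of each of stop1, stop2, stop3, stop4 below 0.02 m/s and x of each of stop2_mid, stop3_mid, stop4_mid in the frame of rail above -0.105 m and y of stop2_mid in the frame of rail between -0.008 and 0.008 m and z of stop2_mid in the frame of rail between 0.04 and 0.046 m and y of stop3_mid in the frame of rail between -0.008 and 0.008 m and z of stop3_mid in the frame of rail between 0.047 and 0.053 m and y of stop4_mid in the frame of rail between -0.008 and 0.008 m and z of stop4_mid in the frame of rail between 0.054 and 0.06 m and x of stop1_mid in the frame of rail above 0.087 m and (x of stop1_mid in the frame of rail between 0.087 and 0.105 m or x of stop2_mid in the frame of rail between 0.087 and 0.105 m) and horizontal distance between stop2_mid and stop1_mid below 0.057 m and (horizontal distance between stop3_mid and stop2_mid below 0.057 m or horizontal distance between stop3_mid and stop1_mid below 0.057 m) and (horizontal distance between stop4_mid and stop3_mid below 0.057 m or horizontal distance between stop4_mid and stop2_mid below 0.057 m)).
It fails at once if a stop is tugged with more than 40 N against the lips ((x of stop1_mid in the frame of rail above -0.105 m and y of stop1_mid in the frame of rail between -0.008 and 0.008 m and z of stop1_mid in the frame of rail above 0.0385 m and contact force between stop1 and lips above 40 N) or (x of stop2_mid in the frame of rail above -0.105 m and y of stop2_mid in the frame of rail between -0.008 and 0.008 m and z of stop2_mid in the frame of rail above 0.0455 m and contact force between stop2 and lips above 40 N) or (x of stop3_mid in the frame of rail above -0.105 m and y of stop3_mid in the frame of rail between -0.008 and 0.008 m and z of stop3_mid in the frame of rail above 0.0525 m and contact force between stop3 and lips above 40 N) or (x of stop4_mid in the frame of rail above -0.105 m and y of stop4_mid in the frame of rail between -0.008 and 0.008 m and z of stop4_mid in the frame of rail above 0.0595 m and contact force between stop4 and lips above 40 N)).
It fails at once if another thing on the bench is moved by more than 40 mm (distance of any of tin, offcut, gauge, screwdriver, bowl from where it was at the start of the episode above 0.04 m).
Of stop1, stop2, stop3, stop4 only 3 to 4 are there at a start; the rules pass over those that are not, and their reading is None.
At some moment in a run one of stop1, stop2, stop3, stop4 may be knocked a few centimetres aside while the robot is not near it.
Once in a run the grip may slacken for a moment while it holds something.
It also fails if it takes over 210 s, if anything falls off the work surface, if the arm or the gripper's body presses on something with over 40 N, if the wrist force passes 120 N, or if a joint passes its speed limit or range.

## Working session

There is one attempt and no reset: what is moved stays moved. The work goes in short steps, Python scripts to look and compute and a shell command to move; the robot and the scene stay as the last step left them, time stands still between calls to the robot, and variables do not carry over. Pictures are saved under pics/ and viewed, about 12 in all and at most 16, crops included, and the job is handed in when it is done.

```bash
ls; mkdir -p pics; python3 - <<'E'
from rig import arm
import cv2,numpy as np
s=arm.get_state();print(s)
for n in("scene","top"):
    d=arm.snapshot(n);cv2.imwrite(f"pics/{n}0.png",cv2.resize(d["color"],None,fx=1.5,fy=1.5));np.savez(f"{n}0.npz",**d)
    print(n,d["fx"],d["cx"],d["cy"],d["camera_from_world"].round(3).tolist())
E
```

```text
pics
{'t': 0.0, 'joints': array([-8.59032841e+01,  1.03989196e+01,  9.21317927e+01, -1.73845848e-03,
        7.75667071e+01, -1.18183935e+01]), 'dq': array([-0.03834435,  0.04154868,  0.12971313,  0.00629886, -0.05530605,
       -0.00565872]), 'joint_efforts': array([-1.95864368e-04, -4.33870697e+01, -3.41847968e+01,  7.01191183e-02,
        3.84988147e-02, -1.28682241e-04]), 'eef_pos': array([ 0.15765781, -0.55240832,  0.23783817]), 'eef_rot': array([-1.79904298e+02, -1.82914269e-02,  1.59154698e+01]), 'ft_force': array([-0.17789881,  0.45512441, -0.52581928]), 'torque': array([-0.03715498,  0.01741836,  0.02068265]), 'width': 0.0883625226304495}
scene 448.16652472170347 243.88106295073246 191.81802790258718 [[0.21, 0.978, 0.0, -0.075], [0.657, -0.141, -0.74, -0.328], [-0.724, 0.155, -0.672, 1.774], [0.0, 0.0, 0.0, 1.0]]
top 450.887530409215 257.4588861707657 186.78234039572595 [[-0.018, -1.0, 0.015, -0.033], [-0.99, 0.016, -0.143, 0.602], [0.143, -0.017, -0.99, 1.15], [0.0, 0.0, 0.0, 1.0]]
```

View pics/scene0.png

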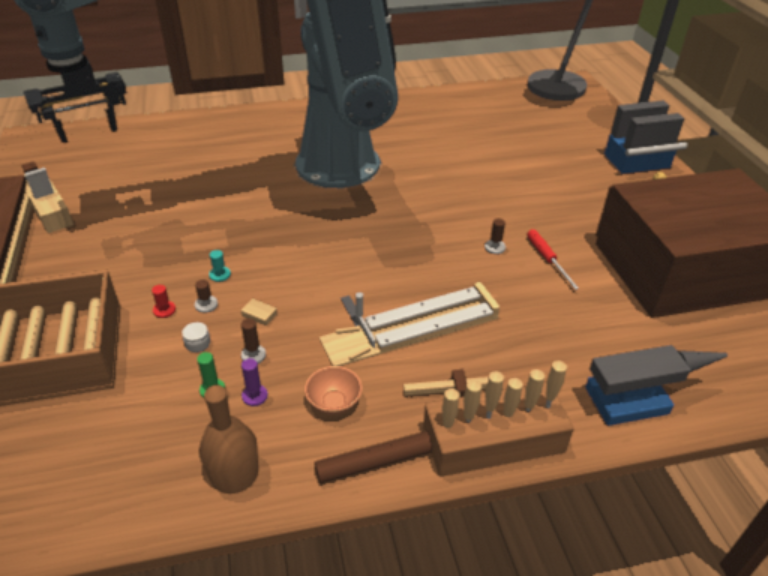

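View pics/top0.png

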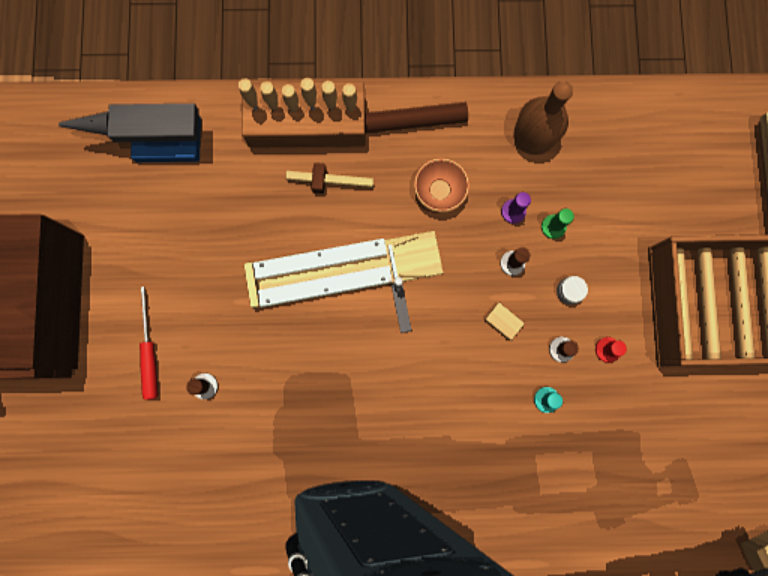

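Three dark stops can be seen, in 1.5x top-view pixels: A (565,348), B (515,262) and C (203,386). The look-alikes are red (611,349), turquoise (548,399), purple (517,208) and green (559,223). The rail lies at (340,270), with its mouth to the right (world -y) and the gate post at (400,288). Next I'll measure all of these.

```bash
cat >h.py <<'E'
from rig import arm
import cv2,numpy as np
def load(n):return dict(np.load(n+"0.npz"))
def cloud(d):
    h,w=d["range_z"].shape;u,v=np.meshgrid(np.arange(w),np.arange(h));z=d["range_z"].astype(float)
    T=np.linalg.inv(d["camera_from_world"]);P=np.stack([(u-d["cx"])/d["fx"]*z,(v-d["cy"])/d["fy"]*z,z],-1)
    P=P@T[:3,:3].T+T[:3,3];P[z==0]=np.nan;return P
def ray(d,u,v,h):
    T=np.linalg.inv(d["camera_from_world"]);r=T[:3,:3]@np.array([(u-d["cx"])/d["fx"],(v-d["cy"])/d["fy"],1.])
    return T[:3,3]+r*(h-T[2,3])/r[2]
def stops(d):
    """dark heads: top disc centre and height; list of (u,v,x,y,h)"""
    P=cloud(d);hsv=cv2.cvtColor(d["color"],cv2.COLOR_BGR2HSV);out=[]
    m=((hsv[...,2]<120)&(P[...,2]>.022)&(P[...,2]<.13)&(P[...,0]>.3)).astype(np.uint8)
    n,l,st,c=cv2.connectedComponentsWithStats(m)
    for i in range(1,n):
        if 30<st[i,4]<900:
            q=P[l==i];h=np.percentile(q[:,2],95);t=q[q[:,2]>h-.006]
            out.append((c[i].round(),t[:,:2].mean(0).round(4),round(h,4),st[i,4],np.median(hsv[l==i],0)))
    return out
E
python3 - <<'E'
from h import *
for n in("top","scene"):
    d=load(n);P=cloud(d);print(n)
    for o in stops(d):print(*o)
    hsv=cv2.cvtColor(d["color"],cv2.COLOR_BGR2HSV)
    m=((hsv[...,1]<60)&(hsv[...,2]>130)&(abs(P[...,2]-.024)<.008)&(P[...,0]>.3)).astype(np.uint8)
    k,l,st,c=cv2.connectedComponentsWithStats(m)
    big=[i for i in range(1,k) if st[i,4]>250];print([(c[i].round(),st[i,4]) for i in big])
    pts=np.array([ray(d,x,y,.024)[:2] for i in big for y,x in np.argwhere(l==i)]).astype(np.float32)
    print("lips",cv2.minAreaRect(pts))
    # gate post
    g=(P[...,2]>.05)&(P[...,2]<.09)&(P[...,0]>.4)&(P[...,0]<.58)&(abs(P[...,1]+.15)<.12)
    q=P[g];print("post",len(q),np.median(q,0) if len(q) else 0)
# 3x crop of stops
d=load("top");a=d["color"][155:265,320:430];b=d["color"][225:280,110:165]
cv2.imwrite("pics/crop.png",np.hstack([cv2.resize(a,(400,400),interpolation=2),cv2.resize(b,(400,400),interpolation=2)]))
E
```

```text
top
[183.  73.] [0.9041 0.1496] 0.1271 114 [ 12. 166.  76.]
[222.  73.] [0.9041 0.0467] 0.1264 120 [ 12. 166.  75.]
[234.  72.] [0.9041 0.0157] 0.1264 128 [ 13. 159.  74.]
[171.  74.] [0.9037 0.1808] 0.1248 121 [ 12. 168.  82.]
[196.  73.] [0.9034 0.1153] 0.1235 125 [ 14. 156.  75.]
[210.  74.] [0.9036 0.0814] 0.1262 115 [ 12. 168.  76.]
[360.  84.] [ 0.8761 -0.3246] 0.1243 886 [ 12. 169.  71.]
[510.  94.] [ 0.87  -0.749] 0.0419 135 [ 16. 138.  70.]
[212. 118.] [0.7972 0.0772] 0.0353 146 [  9. 174. 101.]
[344. 138.] [ 0.7286 -0.2771] 0.0856 76 [142. 165.  35.]
[371. 148.] [ 0.699  -0.3469] 0.0852 83 [ 65. 175.  38.]
[485. 180.] [ 0.6306 -0.6133] 0.0949 725 [ 14. 146.  59.]
[345. 171.] [ 0.6362 -0.2755] 0.0909 139 [  9. 175.  86.]
[378. 232.] [ 0.4768 -0.3569] 0.063 112 [  9.  175.   91.5]
[406. 233.] [ 0.4764 -0.4303] 0.0572 44 [  0.  220.5  59. ]
[132. 257.] [0.4233 0.2816] 0.0763 132 [  9.  176.   84.5]
[364. 266.] [ 0.3921 -0.3153] 0.0572 31 [ 85. 196.  41.]
[(array([213., 172.]), np.int32(940)), (array([216., 190.]), np.int32(956))]
lips ((0.6215710639953613, 0.07131896167993546)
[... 318 characters left out ...]
 [ 0.4785 -0.3587] 0.0609 105 [ 10. 133.  66.]
[107. 199.] [ 0.483  -0.4394] 0.0522 61 [  0. 187. 105.]
[239. 205.] [ 0.5995 -0.0665] 0.0717 61 [17. 27. 93.]
[166. 223.] [ 0.6363 -0.2769] 0.0888 200 [ 10.  130.5  56. ]
[139. 249.] [ 0.7124 -0.3567] 0.0824 159 [ 64. 137.  78.]
[167. 253.] [ 0.7418 -0.2833] 0.083 161 [144. 126.  73.]
[306. 253.] [0.7986 0.074 ] 0.0357 110 [ 10.  143.5 106.5]
[330. 271.] [0.9189 0.0899] 0.1274 817 [ 16. 115. 102.]
[435. 273.] [0.9246 0.3797] 0.0284 41 [105. 141.  97.]
[(array([279., 206.]), np.int32(634)), (array([289., 216.]), np.int32(651))]
lips ((0.6228289604187012, 0.0655701607465744), (0.08637098968029022, 0.25277119874954224), 8.579388618469238)
post 0 0
```

View pics/crop.png

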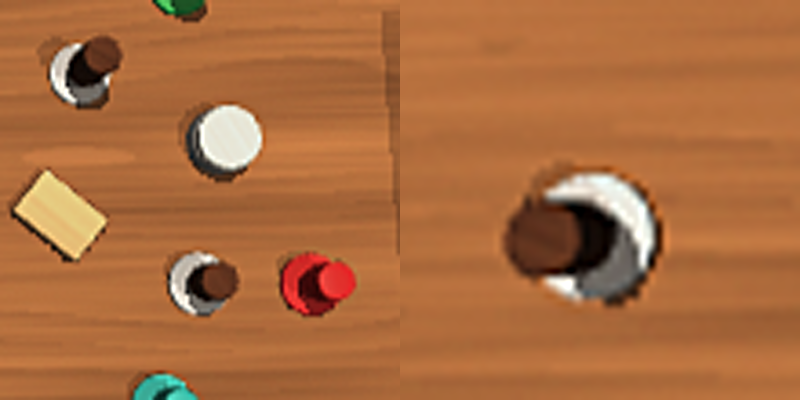

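The heights come out at A ≈ 62 mm (stop1), C ≈ 76 mm (stop2) and B ≈ 90 mm (stop3). Stop4 is absent. All three have a brown head and steel foot, and the red, turquoise, green and purple ones are look-alikes to leave alone; the crop confirms this. The rail is at (0.6216, 0.0713) with its x axis at yaw 99.9°. First move is to above the gate post.

```bash
cat >>h.py <<'E'
from scipy.spatial.transform import Rotation as Ro
C=np.array([.6216,.0713]);A=np.radians(99.86);RX=np.array([np.cos(A),np.sin(A)]);RY=np.array([-RX[1],RX[0]])
def rail(x,y,z=0):p=C+x*RX+y*RY;return np.array([p[0],p[1],z])
def inrail(p):q=np.array(p[:2])-C;return np.array([q@RX,q@RY,p[2]])
def to(p,yaw=99.86):
    s=arm.get_state();R=Ro.from_euler("xyz",s["eef_rot"],degrees=True);D=Ro.from_euler("xyz",[180,0,yaw],degrees=True)
    print("shift cm",(R.inv().apply(np.array(p)-s["eef_pos"])*100).round(2),"turn",(R.inv()*D).as_rotvec().round(3))
def st():
    s=arm.get_state();print("t",round(s["t"],2),"rail mm",(inrail(s["eef_pos"])*1000).round(1),"rot",s["eef_rot"].round(1),"F",s["ft_force"].round(1),"w",round(s["width"],4))
E
python3 -c "
from h import *
to(rail(-.128,.046,.15));print(rail(-.128,.046))"
```

```text
shift cm [ 55.79 -35.01   8.86] turn [-1.000e-03 -1.000e-03 -1.465e+00]
[ 0.59819835 -0.06268643  0.        ]
```

```bash
python3 -m inch '[[28,-17.5,2,0,0,-0.73,0],[28,-17.5,2,0,0,-0.73,0],[28,-17.5,2,0,0,-0.73,0],[28,-17.5,2,0,0,-0.73,0],[28,-17.5,2,0,0,-0.73,0],[28,-17.5,2,0,0,-0.73,0],[28,-17.5,2,0,0,-0.73,0],[28,-17.5,2,0,0,-0.73,0]]' 30
python3 -c "
from h import *
to(rail(-.128,.046,.15))"
```

```text
t: 0.77
eef_pos: [0.3798, -0.3052, 0.2179]
eef_rot: [-179.9, -0.1, 57.8]
ft_force: [-0.0, -0.6, 1.0]
width: 0.0441
shift cm [32.15  5.54  6.84] turn [-0.001 -0.002 -0.735]
```

```bash
python3 -m inch '[[32.1,5.5,6.8,0,0,-0.735,0],[32.1,5.5,6.8,0,0,-0.735,0],[32.1,5.5,6.8,0,0,-0.735,0],[32.1,5.5,6.8,0,0,-0.735,0],[32.1,5.5,6.8,0,0,-0.735,0],[32.1,5.5,6.8,0,0,-0.735,0],[32.1,5.5,6.8,0,0,-0.735,0],[32.1,5.5,6.8,0,0,-0.735,0]]'
python3 - <<'E'
from h import *
to(rail(-.128,.046,.15));st()
d=arm.snapshot("wrist");print(d["fx"],d["cx"],d["cy"],d["camera_from_world"].round(3).tolist());np.savez("wrist0.npz",**d)
cv2.imwrite("pics/w1.png",d["color"])
d=arm.snapshot("scene");P=cloud(d)
g=(P[...,2]>.035)&(P[...,2]<.078)&(np.hypot(P[...,0]-.598,P[...,1]+.063)<.025);print(g.sum(),np.median(P[g],0))
E
```

```text
t: 1.43
eef_pos: [0.5973, -0.0621, 0.1498]
eef_rot: [-180.0, -0.1, 99.9]
ft_force: [-0.5, -0.9, 0.8]
width: 0.0442
shift cm [-0.07  0.08 -0.02] turn [-0.001 -0.002  0.001]
t 1.43 rail mm [-127.3   46.8  149.8] rot [-1.80e+02 -1.00e-01  9.99e+01] F [-0.5 -0.9  0.8] w 0.0442
297.3186396354542 254.1376230813316 197.5453697436492 [[0.985, 0.172, 0.0, -0.578], [0.165, -0.945, 0.282, -0.17], [0.049, -0.278, -0.959, 0.259], [0.0, 0.0, 0.0, 1.0]]
53 [ 0.5984585  -0.06553514  0.05636337]
```

View pics/w1.png

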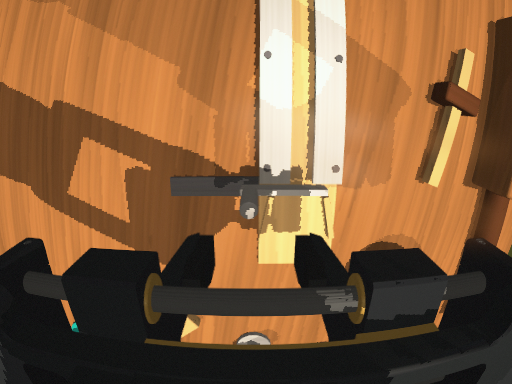

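The wrist view shows the post at pixel (250,208), centred between the fingers. Go down, grip it and draw the gate open.

```bash
python3 -m inch '[[0,0,4,0,0,0,0],[0,0,7.5,0,0,0,0],[0,0,10.4,0,0,0,0],[0,0,10.4,0,0,0,0],[0,0,10.4,0,0,0,1],[0,0,10.4,0,0,0,1],[0,0,10.4,0,0,0,1],[0,0,10.4,0,0,0,1]]' 30
python3 -c "
from h import *
st()"
python3 -m inch '[[0,-1,0,0,0,0,1],[0,-2,0,0,0,0,1],[0,-3,0,0,0,0,1],[0,-4,0,0,0,0,1],[0,-5,0,0,0,0,1],[0,-6,0,0,0,0,1],[0,-6.4,0,0,0,0,1],[0,-6.6,0,0,0,0,1]]'
python3 -c "
from h import *
st()"
```

```text
t: 2.2
eef_pos: [0.5982, -0.0596, 0.0466]
eef_rot: [-180.0, -0.2, 100.2]
ft_force: [-15.9, -5.9, 11.3]
width: 0.0193
t 2.2 rail mm [-125.    45.5   46.6] rot [-180.    -0.2  100.2] F [-15.9  -5.9  11.3] w 0.0193
t: 2.87
eef_pos: [0.5334, -0.0714, 0.0478]
eef_rot: [179.9, -0.1, 100.2]
ft_force: [0.8, 2.3, 1.5]
width: 0.014
t 2.87 rail mm [-125.5  111.3   47.8] rot [ 1.799e+02 -1.000e-01  1.002e+02] F [0.8 2.3 1.5] w 0.014
```

```bash
python3 -m inch '[[0,0,0,0,0,0,0],[0,0,0,0,0,0,0],[0,0,0,0,0,0,0],[0,0,-4,0,0,0,0],[0,0,-8,0,0,0,0],[0,0,-11,0,0,0,0],[0,0,-11,0,0,0,0]]'
python3 -c "
from h import *
st();to([.4775,-.358,.15])
d=arm.snapshot('top')
for o in stops(d):
  if .3<o[2]*10<1 and o[1][0]<.75: print(*o)
d=arm.snapshot('scene')
for o in stops(d):
  if .3<o[2]*10<1 and o[1][0]<.75: print(*o)"
```

```text
t: 3.45
eef_pos: [0.5376, -0.0731, 0.1647]
eef_rot: [179.4, 0.2, 100.2]
ft_force: [0.9, 0.5, -0.2]
width: 0.0441
t 3.45 rail mm [-127.9  107.5  164.7] rot [179.4   0.2 100.2] F [ 0.9  0.5 -0.2] w 0.0441
shift cm [-26.97 -10.97   1.45] turn [0.011 0.004 0.006]
[344. 138.] [ 0.7278 -0.2778] 0.0854 76 [142. 165.  37.]
[371. 148.] [ 0.7008 -0.3461] 0.0859 80 [ 65. 174.  41.]
[486. 181.] [ 0.6535 -0.6237] 0.092 708 [ 15. 144.  62.]
[345. 172.] [ 0.6355 -0.2749] 0.0909 137 [  9. 174.  91.]
[378. 232.] [ 0.4764 -0.3574] 0.0627 110 [  9.  174.5  98. ]
[406. 233.] [ 0.4767 -0.4298] 0.0566 40 [  1.  220.   61.5]
[132. 257.] [0.4234 0.2821] 0.0766 130 [  9. 175.  89.]
[331. 154.] [0.4259 0.2803] 0.0745 119 [ 10. 130.  55.]
[  1. 176.] [ 0.309  -0.7606] 0.068 39 [ 11. 117.  47.]
[145. 175.] [ 0.3953 -0.3277] 0.0543 64 [ 85. 155.  86.]
[  6. 182.] [ 0.3432 -0.7478] 0.0406 32 [ 16. 112.  95.]
[232. 193.] [ 0.5365 -0.0761] 0.0795 94 [15.  26.  83.5]
[135. 193.] [ 0.4788 -0.3586] 0.0617 104 [ 10.  135.   67.5]
[107. 199.] [ 0.4828 -0.4401] 0.0525 61 [  0. 187. 106.]
[166. 223.] [ 0.6367 -0.2771] 0.0899 199 [ 10. 130.  57.]
[139. 249.] [ 0.712  -0.3563] 0.0821 159 [ 65. 138.  79.]
[167. 253.] [ 0.742 -0.283] 0.0833 156 [144. 126.  74.]
```

```bash
python3 -m inch '[[-27,-11,1,0.011,0.004,0,-0.4],[-27,-11,1,0.011,0.004,0,-0.4],[-27,-11,1,0.011,0.004,0,-0.4],[-27,-11,1,0.011,0.004,0,-0.4],[-27,-11,1,0.011,0.004,0,-0.4],[-27,-11,1,0.011,0.004,0,-0.4],[-27,-11,1,0.011,0.004,0,-0.4],[-27,-11,1,0.011,0.004,0,-0.4]]'
python3 - <<'E'
from h import *
st();to([.4775,-.358,.026])
d=arm.snapshot("wrist");cv2.imwrite("pics/w2.png",d["color"])
E
```

```text
t: 4.22
eef_pos: [0.4711, -0.3636, 0.1465]
eef_rot: [-179.5, -0.2, 99.8]
ft_force: [-0.4, 0.9, 0.2]
width: 0.0615
t 4.22 rail mm [-402.7  222.7  146.5] rot [-179.5   -0.2   99.8] F [-0.4  0.9  0.2] w 0.0615
shift cm [ 0.39  0.84 12.04] turn [-0.009 -0.004 -0.   ]
```

View pics/w2.png

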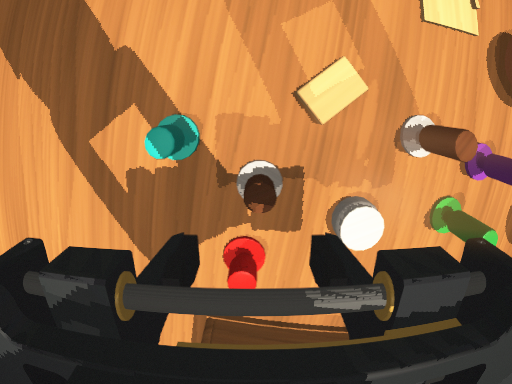

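The dark 60 mm stop is at (260,190), with the red one behind it, the turquoise one to the left and the tin to the right; all are clear of the descent.

```bash
python3 -m inch '[[0.4,0.85,2,0,0,0,-0.4],[0.4,0.85,6,-0.009,-0.004,0,-0.4],[0.4,0.85,9.5,-0.009,-0.004,0,-0.4],[0.4,0.85,12,-0.009,-0.004,0,-0.4],[0.4,0.85,12,-0.009,-0.004,0,-0.4],[0.4,0.85,12,-0.009,-0.004,0,1],[0.4,0.85,12,-0.009,-0.004,0,1],[0.4,0.85,12,-0.009,-0.004,0,1]]' 30
python3 -m inch '[[0,0,0,0,0,0,1],[0,0,0,0,0,0,1],[0,0,0,0,0,0,1],[0,0,0,0,0,0,1]]' 35
python3 -c "
from h import *
st()"
```

```text
t: 4.93
eef_pos: [0.4796, -0.355, 0.0283]
eef_rot: [179.9, 0.0, 99.9]
ft_force: [-0.3, -0.3, 0.8]
width: 0.044
t: 5.27
eef_pos: [0.4805, -0.3559, 0.0302]
eef_rot: [179.8, 0.2, 99.9]
ft_force: [-1.1, 1.9, 7.1]
width: 0.0266
t 5.27 rail mm [-396.7  212.2   30.2] rot [179.8   0.2  99.9] F [-1.1  1.9  7.1] w 0.0266
```

```bash
python3 -m inch '[[0,0,-3,0,0,0,1],[0,0,-6,0,0,0,1],[2,2,-8,0,0,0,1],[5,5,-8,0,0,0,1],[8,8,-8,0,0,0,1],[11,11,-8,0,0,0,1],[13,13,-8,0,0,0,1],[13,13,-8,0,0,0,1]]'
python3 -c "
from h import *
st();to(rail(-.190,0,.1))"
```

```text
t: 5.93
eef_pos: [0.5885, -0.2, 0.1106]
eef_rot: [179.7, 0.1, 100.2]
ft_force: [-0.6, 0.0, -1.4]
width: 0.027
t 5.93 rail mm [-261.6   79.1  110.6] rot [1.797e+02 1.000e-01 1.002e+02] F [-0.6  0.  -1.4] w 0.027
shift cm [7.11 7.94 1.09] turn [0.005 0.001 0.006]
```

```bash
python3 -m inch '[[2.5,2.8,0,0.005,0,0.006,1],[5,5.6,0,0.005,0,0.006,1],[7.1,7.9,0,0.005,0,0.006,1],[7.1,7.9,0,0.005,0,0.006,1],[7.1,7.9,3,0.005,0,0.006,1],[7.1,7.9,5.6,0.005,0,0.006,1],[7.1,7.9,5.6,0.005,0,0.006,1]]'
python3 - <<'E'
from h import *
st()
d=arm.snapshot("wrist");cv2.imwrite("pics/w3.png",d["color"])
E
```

```text
t: 6.52
eef_pos: [0.6496, -0.1151, 0.0491]
eef_rot: [-179.5, -0.2, 99.9]
ft_force: [-1.5, 0.9, -3.0]
width: 0.0274
t 6.52 rail mm [-188.4    4.3   49.1] rot [-179.5   -0.2   99.9] F [-1.5  0.9 -3. ] w 0.0274
```

View pics/w3.png

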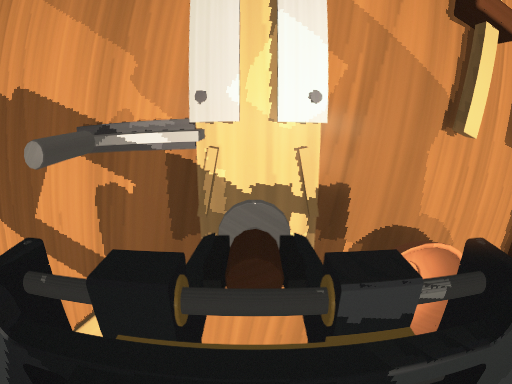

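The foot is at (254,225), lined up with the slot at (258,100), and the gate is clear to the left. Lower and slide in.

```bash
python3 -m inch '[[0,0.4,0.5,-0.008,-0.003,0,1],[0,0.4,0.9,-0.008,-0.003,0,1],[0,0.4,0.9,-0.008,-0.003,0,1],[0,0.4,0.9,-0.008,-0.003,0,1]]'
python3 -c "
from h import *
st();to(rail(-.05,0,.039))"
```

```text
t: 6.9
eef_pos: [0.6551, -0.1153, 0.0434]
eef_rot: [179.8, 0.1, 99.8]
ft_force: [-1.4, 0.3, -1.5]
width: 0.0273
t 6.9 rail mm [-189.6   -1.1   43.4] rot [1.798e+02 1.000e-01 9.980e+01] F [-1.4  0.3 -1.5] w 0.0273
shift cm [13.96 -0.12  0.43] turn [ 0.003  0.001 -0.001]
```

```bash
python3 -m inch '[[0,-0.1,0.4,0,0,0,1],[1,-0.1,0.4,0,0,0,1],[2,-0.1,0.4,0,0,0,1],[3,-0.1,0.4,0,0,0,1],[4,-0.1,0.4,0,0,0,1],[5,-0.1,0.4,0,0,0,1],[6,-0.1,0.4,0,0,0,1]]'
python3 -c "
from h import *
st();to(rail(.0,0,.038))"
```

```text
t: 7.48
eef_pos: [0.6436, -0.0549, 0.0394]
eef_rot: [179.9, 0.1, 99.9]
ft_force: [-0.6, -0.5, -1.9]
width: 0.0268
t 7.48 rail mm [-1.281e+02 -1.000e-01  3.940e+01] rot [1.799e+02 1.000e-01 9.990e+01] F [-0.6 -0.5 -1.9] w 0.0268
shift cm [ 1.281e+01 -1.000e-02  1.200e-01] turn [ 0.002  0.001 -0.   ]
```

```bash
python3 -m inch '[[0,0,0.2,0,0,0,1],[1,0,0.2,0,0,0,1],[2,0,0.2,0,0,0,1],[3,0,0.2,0,0,0,1],[4.5,0,0.2,0,0,0,1],[6,0,0.2,0,0,0,1],[7.5,0,0.2,0,0,0,1],[9,0,0.2,0,0,0,1]]'
python3 -c "
from h import *
st()"
python3 -m inch '[[1.5,0,0,0,0,0,1],[3,0,0,0,0,0,1],[4.5,0,0,0,0,0,1],[6,0,0,0,0,0,1],[7.5,0,0,0,0,0,1],[9,0,0,0,0,0,1],[10,0,0,0,0,0,1],[10.5,0,0,0,0,0,1]]'
python3 -c "
from h import *
st()"
```

```text
t: 8.15
eef_pos: [0.6277, 0.0356, 0.0373]
eef_rot: [179.9, 0.1, 99.9]
ft_force: [0.0, -0.1, -0.8]
width: 0.0274
t 8.15 rail mm [-36.2   0.1  37.3] rot [1.799e+02 1.000e-01 9.990e+01] F [ 0.  -0.1 -0.8] w 0.0274
t: 8.82
eef_pos: [0.6093, 0.1409, 0.0371]
eef_rot: [179.9, 0.1, 100.0]
ft_force: [-0.3, 0.9, -1.3]
width: 0.0271
t 8.82 rail mm [70.7  0.2 37.1] rot [1.799e+02 1.000e-01 1.000e+02] F [-0.3  0.9 -1.3] w 0.0271
```

Push gently to the end.

```bash
python3 -m inch '[[0.8,0,0,0,0,0,1],[1.6,0,0,0,0,0,1],[2,0,0,0,0,0,1],[2.3,0,0,0,0,0,1],[2.6,0,0,0,0,0,1],[2.6,0,0,0,0,0,1]]'
python3 -c "
from h import *
st()"
python3 -m inch '[[0.3,0,0,0,0,0,1],[0.3,0,0,0,0,0,1],[0.3,0,0,0,0,0,1]]'
python3 -c "
from h import *
st()"
```

```text
t: 9.32
eef_pos: [0.6048, 0.1667, 0.0371]
eef_rot: [179.9, 0.0, 100.0]
ft_force: [-0.0, -0.5, -1.4]
width: 0.0266
t 9.32 rail mm [96.9  0.2 37.1] rot [179.9   0.  100. ] F [-0.  -0.5 -1.4] w 0.0266
t: 9.57
eef_pos: [0.6044, 0.1693, 0.037]
eef_rot: [179.9, 0.1, 99.9]
ft_force: [1.0, -0.1, -2.2]
width: 0.0271
t 9.57 rail mm [99.5  0.2 37. ] rot [1.799e+02 1.000e-01 9.990e+01] F [ 1.  -0.1 -2.2] w 0.0271
```

```bash
for i in 1 2 3; do python3 -m inch '[[0.2,0,0,0,0,0,1],[0.2,0,0,0,0,0,1],[0.2,0,0,0,0,0,1]]' >/dev/null
python3 -c "
from h import *
st()"; done
```

```text
t 9.82 rail mm [100.3   0.   37.2] rot [179.9   0.2  99.9] F [-0.2 -6.4 -1.1] w 0.027
t 10.07 rail mm [100.7  -0.   37.4] rot [179.9   0.3  99.9] F [-0.5 -7.   0.1] w 0.0273
t 10.32 rail mm [100.9  -0.   37.5] rot [179.9   0.4  99.9] F [ 0.8 -7.8 -0.8] w 0.0272
```

```bash
python3 -m inch '[[-0.1,0,-0.2,0,0,0,1],[-0.1,0,-0.4,0,0,0,1],[-0.1,0,-0.4,0,0,0,1],[-0.1,0,-0.4,0,0,0,1]]' >/dev/null
python3 -c "
from h import *
st()"; for i in 1 2; do python3 -m inch '[[0,0,-0.15,0,0,0,1],[0,0,-0.15,0,0,0,1],[0,0,-0.15,0,0,0,1]]' >/dev/null
python3 -c "
from h import *
st()"; done
```

```text
t 10.65 rail mm [100.   -0.   41.7] rot [179.9   0.4  99.9] F [ 0.3 -0.8 -1.5] w 0.0271
t 10.9 rail mm [99.8  0.2 42. ] rot [179.9   0.5  99.9] F [  5.1  -3.4 -11.1] w 0.027
t 11.15 rail mm [99.7  0.2 42. ] rot [179.9   0.5  99.9] F [  6.1  -1.7 -13.6] w 0.0268
```

```bash
python3 -m inch '[[0,0,-0.2,0,0,0,1],[0,0,-0.2,0,0,0,1],[0,0,-0.2,0,0,0,1],[0,0,-0.2,0,0,0,1],[0,0,-0.2,0,0,0,1],[0,0,-0.2,0,0,0,1]]' >/dev/null
python3 -c "
from h import *
st()"; python3 -m inch '[[0,0,0.2,0,0,0,1],[0,0,0.4,0,0,0,1],[0,0,0.6,0,0,0,1],[0,0,0.6,0,0,0,1]]' >/dev/null
python3 -c "
from h import *
st()"
```

```text
t 11.65 rail mm [99.6  0.2 42.1] rot [179.9   0.5  99.9] F [  7.8  -0.9 -16.7] w 0.0271
t 11.98 rail mm [99.7  0.1 37. ] rot [179.9   0.5  99.9] F [-1.6 -1.8  2.5] w 0.0274
```

Tug was about 15 N on the lips (wrist reads −16.7 N with the weight). Release and check.

```bash
python3 -m inch '[[0,0,0,0,0,0,-0.2],[0,0,0,0,0,0,-0.2],[0,0,0,0,0,0,-0.2],[0,0,-4,0,0,0,-0.2],[0,0,-8,0,0,0,-0.2],[0,0,-11,0,0,0,-0.2],[-4,-3,-11,0,0,0,-0.2],[-6,-6,-11,0,0,0,-0.2]]' >/dev/null
python3 -c "
from h import *
st();to([.4245,.281,.15])
for n in ('top','scene'):
  d=arm.snapshot(n)
  for o in stops(d):
    if .3<o[2]*10<1 and o[4][0]<14 and .4<o[1][0]<.75: print(*o,inrail([*o[1],0]).round(4))"
```

```text
t 12.65 rail mm [ 41.1  55.1 150.9] rot [179.4   0.6 100.1] F [-0.4 -1.5 -0.5] w 0.053
shift cm [ 19.96 -10.24  -0.22] turn [0.011 0.01  0.004]
[345. 172.] [ 0.6356 -0.2755] 0.09 135 [  9. 174.  90.] [-0.3441  0.0456  0.    ]
[406. 233.] [ 0.476  -0.4298] 0.0564 40 [  0. 219.  63.] [-0.4688  0.2293  0.    ]
[331. 154.] [0.4273 0.2791] 0.075 113 [ 11. 125.  54.] [0.238  0.1558 0.    ]
[316. 196.] [0.6078 0.1633] 0.0675 129 [ 11. 127.  74.] [ 0.093  -0.0022  0.    ]
[107. 199.] [ 0.4839 -0.4395] 0.0521 61 [  0. 187. 109.] [-0.4797  0.2231  0.    ]
[166. 223.] [ 0.6362 -0.2767] 0.0893 199 [ 10. 131.  58.] [-0.3454  0.0452  0.    ]
```

```bash
python3 -m inch '[[20,-10.2,-1,0.011,0.01,0,-0.3],[20,-10.2,-1,0.011,0.01,0,-0.3],[20,-10.2,-1,0.011,0.01,0,-0.3],[20,-10.2,-1,0.011,0.01,0,-0.3],[20,-10.2,-1,0.011,0.01,0,-0.3],[20,-10.2,-1,0.011,0.01,0,-0.3],[20,-10.2,-1,0.011,0.01,0,-0.3],[20,-10.2,-1,0.011,0.01,0,-0.3]]' >/dev/null
python3 - <<'E'
from h import *
st();to([.4245,.281,.04])
d=arm.snapshot("wrist");cv2.imwrite("pics/w4.png",d["color"])
E
```

```text
t 13.42 rail mm [241.3 164.8 155.2] rot [-1.793e+02 -1.000e-01  1.000e+02] F [-0.1 -0.2 -0.2] w 0.057
shift cm [-0.12  0.8  11.51] turn [-0.012 -0.002  0.002]
```

View pics/w4.png

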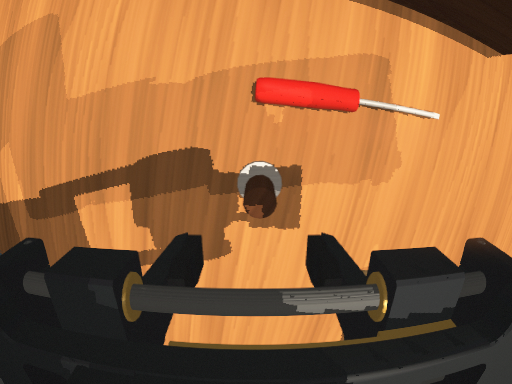

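The 74 mm stop is at (260,195), between the fingers, and the screwdriver is clear ahead at (300,95).

```bash
python3 -m inch '[[-0.2,0.8,1,-0.01,0,0,-0.3],[-0.2,0.8,5,-0.01,0,0,-0.3],[-0.2,0.8,9,-0.01,0,0,-0.3],[-0.2,0.8,11.5,-0.01,0,0,-0.3],[-0.2,0.8,11.5,-0.01,0,0,-0.3],[-0.2,0.8,11.5,-0.01,0,0,-0.3],[-0.2,0.8,11.5,-0.01,0,0,1],[-0.2,0.8,11.5,-0.01,0,0,1]]' 35 >/dev/null
python3 -m inch '[[0,0,0,0,0,0,1],[0,0,0,0,0,0,1],[0,0,0,0,0,0,1],[0,0,0,0,0,0,1],[0,0,0,0,0,0,1]]'>/dev/null
python3 -c "
from h import *
st()"
python3 -m inch '[[0,0,-3,0,0,0,1],[0,0,-6,0,0,0,1],[0,0,-9,0,0,0,1],[0,0,-9,0,0,0,1]]' >/dev/null
python3 -c "
from h import *
st();to(rail(-.08,.15,.13));to(rail(-.195,0,.13))"
```

```text
t 14.55 rail mm [238.8 154.4  43.5] rot [179.8  -0.2  99.8] F [-1.  -0.   6.9] w 0.0272
t 14.88 rail mm [239.4 151.  139.5] rot [179.2  -0.3  99.9] F [ 0.3  0.2 -1.4] w 0.0268
shift cm [-31.94   0.1    0.8 ] turn [ 0.014 -0.005 -0.   ]
shift cm [-43.44  15.1    0.96] turn [ 0.014 -0.005 -0.   ]
```

```bash
python3 -m inch '[[-3,1,0,0,0,0,1],[-6.5,2.2,0,0.014,0,0,1],[-10,3.5,0,0.014,0,0,1],[-13.5,4.7,0,0.014,0,0,1],[-17,5.9,0,0.014,0,0,1],[-20.5,7.1,0,0.014,0,0,1],[-24,8.3,0,0.014,0,0,1],[-27.5,9.6,0,0.014,0,0,1]]' >/dev/null
python3 -c "
from h import *
st();to(rail(-.195,0,.13))"
```

```text
t 15.55 rail mm [-37.2  55.4 138.6] rot [-179.9   -0.3   99.9] F [ 0.4  0.3 -1.6] w 0.0271
shift cm [-15.79   5.54   0.77] turn [-0.001 -0.005  0.   ]
```

```bash
python3 -m inch '[[-4,1.4,0,0,-0.005,0,1],[-8,2.8,0,0,-0.005,0,1],[-12,4.2,0,0,-0.005,0,1],[-15.3,5.5,0,0,-0.005,0,1],[-15.3,5.5,2,0,-0.005,0,1],[-15.3,5.5,5,0,-0.005,0,1],[-15.3,5.5,7,0,-0.005,0,1],[-15.3,5.5,7.4,0,-0.005,0,1]]' >/dev/null
python3 -m inch '[[0,0,0,0,0,0,1],[0,0,0,0,0,0,1]]' >/dev/null
python3 -c "
from h import *
st();to(rail(-.19,0,.0515))"
```

```text
t 16.38 rail mm [-187.5    5.    56.6] rot [-179.3   -0.3   99.8] F [ 0.2  0.2 -1.1] w 0.0272
shift cm [-0.25  0.5   0.5 ] turn [-0.012 -0.006 -0.   ]
```

```bash
python3 -m inch '[[0,0.3,0,-0.012,-0.006,0,1],[0,0.5,0.3,-0.012,-0.006,0,1],[0,0.5,0.5,-0.012,-0.006,0,1],[0,0.5,0.5,-0.012,-0.006,0,1],[0,0.5,0.5,-0.012,-0.006,0,1]]' >/dev/null
python3 -c "
from h import *
st();to(rail(-.12,0,.051))"
```

```text
t 16.8 rail mm [-187.5   -0.3   52. ] rot [180.    0.   99.9] F [ 0.3  0.4 -0.9] w 0.0268
shift cm [ 6.75 -0.03  0.1 ] turn [ 0.001  0.001 -0.   ]
```

```bash
python3 -m inch '[[1,0,0.1,0,0,0,1],[2,0,0.1,0,0,0,1],[3,0,0.1,0,0,0,1],[4,0,0.1,0,0,0,1],[5,0,0.1,0,0,0,1],[6,0,0.1,0,0,0,1],[7,0,0.1,0,0,0,1],[8,0,0.1,0,0,0,1]]' >/dev/null
python3 -c "
from h import *
st()"
python3 -m inch '[[1.4,0,0,0,0,0,1],[2.8,0,0,0,0,0,1],[4.2,0,0,0,0,0,1],[5.6,0,0,0,0,0,1],[7,0,0,0,0,0,1],[8.4,0,0,0,0,0,1],[9.8,0,0,0,0,0,1],[11,0,0,0,0,0,1]]' >/dev/null
python3 -c "
from h import *
st()"
```

```text
t 17.47 rail mm [-106.3   -0.3   51. ] rot [180.    0.   99.9] F [ 0.6  0.1 -2.9] w 0.0268
t 18.13 rail mm [ 5.4 -0.1 51. ] rot [180.    0.   99.9] F [ 0.1  0.  -1.7] w 0.0272
```

```bash
python3 -m inch '[[1.2,0,0,0,0,0,1],[2.4,0,0,0,0,0,1],[3.4,0,0,0,0,0,1],[3.9,0,0,0,0,0,1],[3.9,0,0,0,0,0,1]]' >/dev/null
python3 -c "
from h import *
st()"
for i in 1 2 3; do python3 -m inch '[[0.25,0,0,0,0,0,1],[0.25,0,0,0,0,0,1],[0.25,0,0,0,0,0,1]]' >/dev/null
python3 -c "
from h import *
st()"; done
```

```text
t 18.55 rail mm [45.7 -0.  50.9] rot [180.   0. 100.] F [-0.7 -0.4 -2.4] w 0.0272
t 18.8 rail mm [47.6 -0.1 50.9] rot [180.    0.   99.9] F [-0.2 -1.2 -1.8] w 0.0272
t 19.05 rail mm [49.  -0.3 51.1] rot [1.799e+02 1.000e-01 9.990e+01] F [ 0.7 -6.  -0.8] w 0.0268
t 19.3 rail mm [50.5 -0.5 51.4] rot [179.9   0.2  99.9] F [-0.9 -5.9  0. ] w 0.0269
```

```bash
for i in 1 2; do python3 -m inch '[[0.25,0,0,0,0,0,1],[0.25,0,0,0,0,0,1],[0.25,0,0,0,0,0,1]]' >/dev/null
python3 -c "
from h import *
st()"; done
python3 -c "
from h import *
d=arm.snapshot('scene')
for o in stops(d):
    if .3<o[2]*10<1 and o[4][0]<14 and .4<o[1][0]<.75: print(*o,inrail([*o[1],0]).round(4))
cv2.imwrite('pics/s5.png',cv2.resize(d['color'][120:260,180:380],(800,560),interpolation=2))"
```

```text
t 19.55 rail mm [52.1 -0.6 51.8] rot [179.9   0.2  99.9] F [-0.8 -5.8 -0.3] w 0.0272
t 19.8 rail mm [53.5 -0.6 52. ] rot [179.9   0.3  99.9] F [-0.4 -6.   0.6] w 0.0269
[107. 199.] [ 0.484  -0.4416] 0.053 60 [  0. 187. 110.] [-0.4818  0.2234  0.    ]
[166. 223.] [ 0.6374 -0.2765] 0.0899 196 [ 10. 130.  59.] [-0.3454  0.044   0.    ]
```

View pics/s5.png

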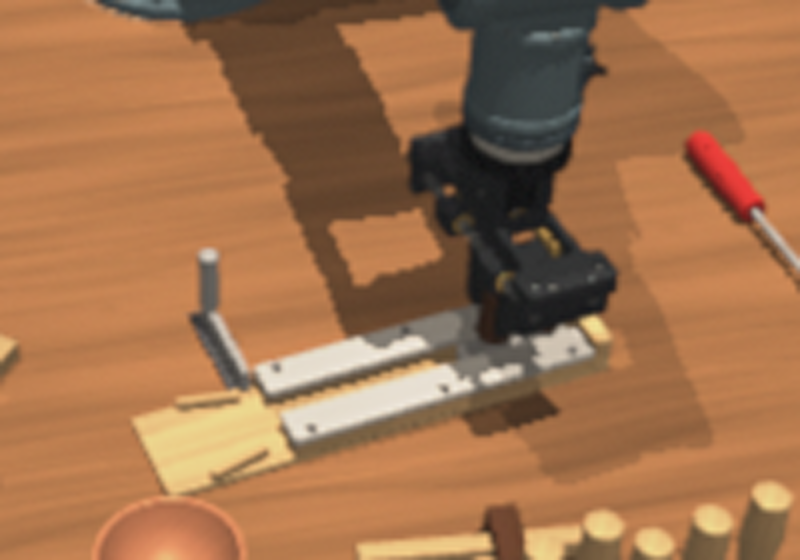

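```bash
for i in 1 2 3; do python3 -m inch '[[0.25,0,0.03,0,0,0,1],[0.25,0,0.03,0,0,0,1],[0.25,0,0.03,0,0,0,1]]' >/dev/null
python3 -c "
from h import *
st()"; done
```

```text
t 20.1 rail mm [54.4 -0.6 51.9] rot [179.9   0.4  99.9] F [ 0.6 -7.6 -0.6] w 0.0267
t 20.35 rail mm [54.6 -0.7 51.9] rot [179.9   0.6  99.8] F [ -0.  -11.2   0.9] w 0.0273
t 20.6 rail mm [54.7 -0.7 51.9] rot [180.    0.8  99.8] F [ -0.2 -10.9   0. ] w 0.027
```

It has stalled at x = 54.6 mm, which is where it should touch stop1. Now the tug.

```bash
python3 -m inch '[[-0.1,0,-0.1,0,-0.01,0,1],[-0.1,0,-0.25,0,-0.01,0,1],[-0.1,0,-0.25,0,-0.01,0,1],[-0.1,0,-0.25,0,-0.01,0,1]]' >/dev/null
python3 -c "
from h import *
st()"; for i in 1 2; do python3 -m inch '[[0,0,-0.15,0,0,0,1],[0,0,-0.15,0,0,0,1],[0,0,-0.15,0,0,0,1]]' >/dev/null
python3 -c "
from h import *
st()"; done
```

```text
t 20.93 rail mm [53.  -0.  52.7] rot [-180.     1.4   99.8] F [  4.8  -5.4 -12.1] w 0.0271
t 21.18 rail mm [52.9  0.3 52.7] rot [-179.9    1.4   99.8] F [  4.1  -5.  -11.9] w 0.0273
t 21.43 rail mm [52.9  0.6 52.8] rot [-179.9    1.3   99.8] F [  4.1  -3.9 -11.2] w 0.0267
```

```bash
python3 -m inch '[[0,0,0.3,0,0.022,0,1],[0,0,0.3,0,0.022,0,1],[0,0,0.3,0,0.022,0,1],[0,0,0.3,0,0.022,0,1]]' >/dev/null
python3 -c "
from h import *
st()"; python3 -m inch '[[0,0,-0.2,0,0,0,1],[0,0,-0.4,0,0,0,1],[0,0,-0.4,0,0,0,1],[0,0,-0.4,0,0,0,1]]' >/dev/null
python3 -c "
from h import *
st()";  python3 -m inch '[[0,0,-0.2,0,0,0,1],[0,0,-0.2,0,0,0,1],[0,0,-0.2,0,0,0,1],[0,0,-0.2,0,0,0,1],[0,0,-0.2,0,0,0,1],[0,0,-0.2,0,0,0,1]]' >/dev/null
python3 -c "
from h import *
st()"
```

```text
t 21.77 rail mm [52.5 -0.1 51.2] rot [-1.80e+02  1.00e-01  9.97e+01] F [-1.3 -3.7  6.1] w 0.0269
t 22.1 rail mm [52.3  0.7 53.2] rot [-1.799e+02  1.000e-01  9.970e+01] F [  4.   -3.7 -13.8] w 0.0269
t 22.6 rail mm [52.2  1.2 53.2] rot [-1.798e+02  1.000e-01  9.970e+01] F [  3.6  -3.4 -13.2] w 0.0272
```

The vertical play is only about 2 mm, so the stop has probably tilted in the jaws from being pushed high up. I'll let it settle, regrip lower and look.

```bash
python3 -m inch '[[0,0.1,0.25,0,0,0,1],[0,0.1,0.25,0,0,0,1],[0,0.1,0.25,0,0,0,0],[0,0.1,0.25,0,0,0,0],[0,0.1,0.25,0,0,0,0],[0,0.1,1,0,0,0,0],[0,0.1,1.9,0,0,0,0],[0,0.1,1.9,0,0,0,0]]' >/dev/null
python3 - <<'E'
from h import *
st()
d=arm.snapshot("wrist");cv2.imwrite("pics/w6.png",d["color"])
E
```

```text
t 23.27 rail mm [52.6  1.9 31.8] rot [-179.6    0.    99.7] F [-0.9 -0.3 -0.1] w 0.0442
```

View pics/w6.png

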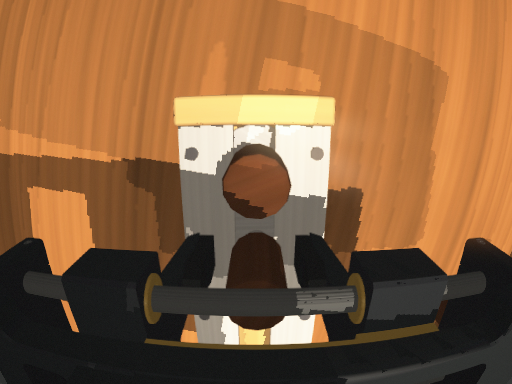

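```bash
cat >>h.py <<'E'
def wray(d,u,v,h):
    a=np.array([(u-d["cx"])/d["fx"],(v-d["cy"])/d["fy"]]);th=np.hypot(*a)
    r=np.array([*(a/th*np.sin(th)),np.cos(th)]);T=np.linalg.inv(d["camera_from_world"]);r=T[:3,:3]@r
    return inrail(T[:3,3]+r*(h-T[2,3])/r[2])
E
python3 - <<'E'
from h import *
d=arm.snapshot("wrist")
for u,v,h in((257,150,.066),(257,218,.066),(256,262,.080),(256,328,.080),(255,126,.034),(255,97,.034)):print(u,v,(wray(d,u,v,h)*1000).round(1))
E
python3 -m inch '[[0,0,0,0,0,0,1],[0,0,0,0,0,0,1],[0,0,0,0,0,0,1],[0,0,0,0,0,0,1],[0,0,0,0,0,0,1],[0,0,0,0,0,0,1]]' 30 >/dev/null
python3 -c "
from h import *
st()"
```

```text
257 150 [112.3   0.2  66. ]
257 218 [84.8  0.2 66. ]
256 262 [72.2  0.6 80. ]
256 328 [38.8  0.6 80. ]
255 126 [120.   1.  34.]
255 97 [134.1   1.   34. ]
t 23.87 rail mm [52.4  1.  33.2] rot [-1.797e+02  1.000e-01  9.970e+01] F [0.3 0.4 0. ] w 0.0272
```

Stop1's axis measures about 98 mm and stop2's about 52 mm, so both are in place. Regripped lower; tug again.

```bash
python3 -m inch '[[0,0,-0.2,0,0,0,1],[0,0,-0.4,0,0,0,1],[0,0,-0.4,0,0,0,1],[0,0,-0.4,0,0,0,1]]' >/dev/null
python3 -c "
from h import *
st()"; python3 -m inch '[[0,0,-0.15,0,0,0,1],[0,0,-0.2,0,0,0,1],[0,0,-0.2,0,0,0,1],[0,0,-0.2,0,0,0,1]]' >/dev/null
python3 -c "
from h import *
st()";  python3 -m inch '[[0,0,-0.2,0,0,0,1],[0,0,-0.2,0,0,0,1],[0,0,-0.2,0,0,0,1],[0,0,-0.2,0,0,0,1],[0,0,-0.2,0,0,0,1],[0,0,-0.2,0,0,0,1]]' >/dev/null
python3 -c "
from h import *
st()"
```

```text
t 24.2 rail mm [52.4  1.  37.3] rot [-1.797e+02  1.000e-01  9.970e+01] F [ 0.4  0.4 -1.4] w 0.027
t 24.53 rail mm [52.4  1.4 38.2] rot [-1.797e+02  1.000e-01  9.970e+01] F [  4.   -0.2 -15.2] w 0.0275
t 25.03 rail mm [52.5  1.5 38.3] rot [-179.7    0.    99.7] F [  8.5   0.5 -22.3] w 0.0275
```

Rise was 5 mm at about 13–20 N on the lips. Lower, release and go for stop3.

```bash
python3 -m inch '[[0,0,0.2,0,0,0,1],[0,0,0.4,0,0,0,1],[0,0,0.6,0,0,0,1],[0,0,0.6,0,0,0,1],[0,0,0.5,0,0,0,-0.2],[0,0,0.5,0,0,0,-0.2],[0,0,0.5,0,0,0,-0.2]]' >/dev/null
python3 -m inch '[[0,0,-4,0,0,0,-0.2],[0,0,-8,0,0,0,-0.2],[0,0,-12,0,0,0,-0.2],[-4,0,-13,0,0,0,-0.2],[-8,0,-13,0,0,0,-0.2],[-12,0,-13,0,0,0,-0.2],[-16,0,-13,0,0,0,-0.2],[-20,0,-13,0,0,0,-0.2]]' >/dev/null
python3 - <<'E'
from h import *
st()
for n in("top","scene"):
    d=arm.snapshot(n)
    for o in stops(d):
        if .3<o[2]*10<1 and o[4][0]<14 and .4<o[1][0]<.75: print(*o,inrail([*o[1],0]).round(4))
to([.6365,-.276,.16])
E
```

```text
t 26.28 rail mm [-149.2    1.1  164.9] rot [-1.798e+02  1.000e-01  9.970e+01] F [0.  0.5 0. ] w 0.0526
[345. 172.] [ 0.635  -0.2755] 0.0909 129 [  9. 174.  86.] [-0.344   0.0462  0.    ]
[195. 184.] [0.6138 0.1203] 0.0827 133 [ 10. 175.  83.] [ 0.0496 -0.0007  0.    ]
[178. 186.] [0.6064 0.1682] 0.0683 79 [  9. 185.  99.] [ 0.0981 -0.0016  0.    ]
[406. 233.] [ 0.4767 -0.4301] 0.0556 39 [  0. 219.  64.] [-0.4692  0.2286  0.    ]
[316. 196.] [0.6081 0.1634] 0.0672 119 [ 10. 125.  72.] [ 0.0931 -0.0025  0.    ]
[302. 198.] [0.6162 0.1175] 0.0814 154 [ 10.  123.   56.5] [ 0.0464 -0.0026  0.    ]
[107. 199.] [ 0.4829 -0.4401] 0.0531 61 [  0. 187. 108.] [-0.4801  0.2242  0.    ]
[166. 223.] [ 0.6361 -0.2766] 0.0889 197 [ 10. 131.  58.] [-0.3452  0.0453  0.    ]
shift cm [-19.12  -4.18   0.55] turn [-0.003  0.003 -0.009]
```

```bash
python3 -m inch '[[-4,-0.8,0,0,0,0,-0.2],[-8,-1.6,0,0,0,0,-0.2],[-12,-2.5,0,0,0,0,-0.2],[-16,-3.5,0,0,0,0,-0.2],[-19.2,-4.2,0,0,0,0,-0.2],[-19.2,-4.2,0,0,0,0,-0.2],[-19.2,-4.2,0,0,0,0,-0.2]]' >/dev/null
python3 - <<'E'
from h import *
st();to([.6365,-.276,.035])
d=arm.snapshot("wrist");cv2.imwrite("pics/w7.png",d["color"])
E
```

```text
t 26.97 rail mm [-346.9   45.6  165.4] rot [-179.9    0.2   99.2] F [-0.2  1.1 -0.4] w 0.0526
shift cm [ 0.26  0.11 13.04] turn [-0.002  0.003 -0.012]
```

View pics/w7.png

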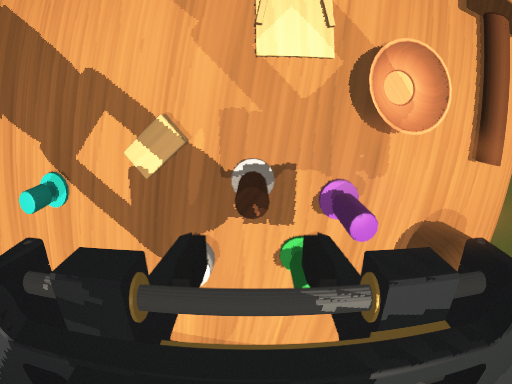

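The 88 mm dark stop is at (252,190), centred between the fingers; purple (350,210) and green (295,250) are clear of them.

```bash
python3 -m inch '[[0.1,0.1,3,0,0,-0.012,-0.2],[0.1,0.1,7,0,0,-0.012,-0.2],[0.1,0.1,10.5,0,0,-0.012,-0.2],[0.1,0.1,13,0,0,-0.012,-0.2],[0.1,0.1,13,0,0,-0.012,-0.2],[0.1,0.1,13,0,0,-0.012,1],[0.1,0.1,13,0,0,-0.012,1],[0.1,0.1,13,0,0,-0.012,1]]' 35 >/dev/null
python3 -m inch '[[0,0,0,0,0,0,1],[0,0,0,0,0,0,1],[0,0,0,0,0,0,1],[0,0,0,0,0,0,1],[0,0,0,0,0,0,1]]'>/dev/null
python3 -c "
from h import *
st()"
python3 -m inch '[[0,0,-2,0,0,0,1],[0,0,-4,0,0,0,1],[0,0,-6,0,0,0,1],[3,0,-6,0,0,0,1],[6,1,-6,0,0,0,1],[9,2,-6,0,0,0,1],[9,2,-6,0,0,0,1]]' >/dev/null
python3 -c "
from h import *
st();to(rail(-.19,0,.055))"
```

```text
t 28.1 rail mm [-345.6   41.8   40. ] rot [179.9   0.4 100. ] F [-0.4  1.8  5.6] w 0.027
t 28.68 rail mm [-249.3   21.5   98.5] rot [179.9   0.2 100.2] F [-0.4  0.4 -2.5] w 0.027
shift cm [5.93 2.19 4.33] turn [0.001 0.003 0.007]
```

```bash
python3 -m inch '[[3,1.1,0,0,0,0,1],[5.8,2.2,0,0,0,0,1],[5.8,2.2,0,0,0,0,1],[5.8,2.2,2,0,0,0.007,1],[5.8,2.2,4,0,0,0.007,1],[5.8,2.2,4.5,0,0,0.007,1],[5.8,2.2,4.5,0,0,0.007,1]]' >/dev/null
python3 -c "
from h import *
st();to(rail(-.19,0,.049))"
```

```text
t 29.27 rail mm [-190.7    1.9   50.6] rot [-179.8    0.    99.8] F [-0.7  0.1 -1.8] w 0.0273
shift cm [0.07 0.19 0.16] turn [-0.004  0.001 -0.001]
```

```bash
python3 -m inch '[[0,0.2,0.2,-0.004,0,0,1],[0,0.2,0.25,-0.004,0,0,1],[0,0.2,0.25,-0.004,0,0,1],[1,0.2,0.25,-0.004,0,0,1],[2,0.2,0.25,-0.004,0,0,1],[3,0.2,0.25,-0.004,0,0,1],[4,0.2,0.25,-0.004,0,0,1],[5,0.2,0.25,-0.004,0,0,1]]' >/dev/null
python3 -c "
from h import *
st()"
python3 -m inch '[[1,0,0,0,0,0,1],[2,0,0,0,0,0,1],[3,0,0,0,0,0,1],[4,0,0,0,0,0,1],[5,0,0,0,0,0,1],[6,0,0,0,0,0,1],[7.2,0,0,0,0,0,1],[8.4,0,0,0,0,0,1]]' >/dev/null
python3 -c "
from h import *
st()"
```

```text
t 29.93 rail mm [-139.2    0.    48.2] rot [-180.     0.    99.9] F [-1.7 -2.  -2.2] w 0.0273
t 30.6 rail mm [-54.1   0.   48.2] rot [-180.     0.    99.9] F [ 0.5  0.5 -3.1] w 0.0269
```

```bash
python3 -m inch '[[1,0,0,0,0,0,1],[2,0,0,0,0,0,1],[3,0,0,0,0,0,1],[4,0,0,0,0,0,1],[4.8,0,0,0,0,0,1],[5.1,0,0,0,0,0,1],[5.1,0,0,0,0,0,1]]' >/dev/null
python3 -c "
from h import *
st()"
for i in 1 2 3 4; do python3 -m inch '[[0.2,0,0,0,0,0,1],[0.2,0,0,0,0,0,1],[0.2,0,0,0,0,0,1]]' >/dev/null
python3 -c "
from h import *
st()"; done
```

```text
t 31.18 rail mm [-2.3  0.1 48.1] rot [-180.     0.    99.9] F [ 0.1  0.4 -2.5] w 0.0272
t 31.43 rail mm [-0.6  0.1 48.1] rot [-180.     0.    99.9] F [ 0.6  0.  -2.5] w 0.0272
t 31.68 rail mm [ 1.2  0.  48.1] rot [-180.     0.    99.9] F [ 0.5 -0.3 -1.5] w 0.0272
t 31.93 rail mm [ 3.3  0.1 48.1] rot [-180.     0.    99.9] F [-0.5 -0.6 -2.5] w 0.0271
t 32.18 rail mm [ 5.  -0.1 48.2] rot [1.80e+02 1.00e-01 9.99e+01] F [-0.  -1.6 -2.9] w 0.0268
```

```bash
for i in 1 2 3; do python3 -m inch '[[0.15,0,0,0,0,0,1],[0.15,0,0,0,0,0,1],[0.15,0,0,0,0,0,1]]' >/dev/null
python3 -c "
from h import *
st()"; done
```

```text
t 32.43 rail mm [ 5.5 -0.2 48.3] rot [180.    0.2  99.9] F [ 0.1 -4.3 -2.7] w 0.0271
t 32.68 rail mm [ 5.8 -0.5 48.4] rot [179.9   0.3  99.9] F [ 1.1 -6.5 -3.2] w 0.027
t 32.93 rail mm [ 5.9 -0.7 48.5] rot [179.9   0.4  99.9] F [ 0.6 -6.7 -3.2] w 0.0273
```

Contact at 5.9 mm, as expected. Tug.

```bash
python3 -m inch '[[-0.15,-0.05,0.1,0,0,0,1],[-0.15,-0.05,0.2,0,0,0,1],[-0.15,-0.05,0.2,0,0,0,1]]' >/dev/null
python3 -c "
from h import *
st()"; python3 -m inch '[[0,0,-0.2,0,0,0,1],[0,0,-0.35,0,0,0,1],[0,0,-0.35,0,0,0,1],[0,0,-0.35,0,0,0,1]]' >/dev/null
python3 -c "
from h import *
st()"; python3 -m inch '[[0,0,-0.15,0,0,0,1],[0,0,-0.15,0,0,0,1],[0,0,-0.15,0,0,0,1],[0,0,-0.15,0,0,0,1]]' >/dev/null
python3 -c "
from h import *
st()"
```

```text
t 33.18 rail mm [ 4.8  0.1 46.2] rot [180.    0.4  99.9] F [-0.   0.8 -2.9] w 0.0267
t 33.52 rail mm [ 4.9 -0.1 50. ] rot [179.9   0.4  99.9] F [-0.4 -1.4 -1.8] w 0.0279
t 33.85 rail mm [ 5.1  0.2 50.8] rot [180.    0.3  99.9] F [  3.2   0.5 -10.6] w 0.0272
```

```bash
python3 -m inch '[[0,0,-0.2,0,0,0,1],[0,0,-0.2,0,0,0,1],[0,0,-0.2,0,0,0,1],[0,0,-0.2,0,0,0,1],[0,0,-0.2,0,0,0,1],[0,0,-0.2,0,0,0,1]]' >/dev/null
python3 -c "
from h import *
st()"; python3 -m inch '[[0,0,-0.2,0,0,0,1],[0,0,-0.2,0,0,0,1],[0,0,-0.2,0,0,0,1],[0,0,-0.2,0,0,0,1]]' >/dev/null
python3 -c "
from h import *
st()"; python3 -m inch '[[0,0,0.2,0,0,0,1],[0,0,0.4,0,0,0,1],[0,0,0.5,0,0,0,1],[0,0,0.5,0,0,0,1]]' >/dev/null
python3 -c "
from h import *
st()"
```

```text
t 34.35 rail mm [ 5.1  0.2 50.9] rot [179.9   0.3  99.9] F [  8.5  -0.3 -20.2] w 0.027
t 34.68 rail mm [ 5.1  0.3 51. ] rot [179.9   0.3  99.8] F [  9.4  -0.7 -22.5] w 0.0271
t 35.02 rail mm [ 5.   0.1 46.4] rot [179.9   0.3  99.8] F [ 0.6 -1.7 -3. ] w 0.0272
```

```bash
python3 -m inch '[[0,0,0.06,0,0,0,1],[0,0,0.06,0,0,0,1],[0,0,0.06,0,0,0,-0.1],[0,0,0.06,0,0,0,-0.1],[0,0,0.06,0,0,0,-0.1],[0,0,0.06,0,0,0,-0.1]]' >/dev/null
python3 -m inch '[[0,0,-4,0,0,0,-0.1],[0,0,-8,0,0,0,-0.1],[0,0,-12,0,0,0,-0.1],[-3,-3,-12,0,0,0,-0.1],[-6,-6,-12,0,0,0,-0.1],[-9,-9,-12,0,0,0,-0.1],[-12,-10.7,-12,0,0,0,-0.1],[-13.3,-10.7,-12,0,0,0,-0.1]]' >/dev/null
python3 - <<'E'
from h import *
st()
for n in("top","scene"):
    d=arm.snapshot(n)
    for o in stops(d):
        if .3<o[2]*10<1 and o[4][0]<14 and .4<o[1][0]<.75: print(*o,inrail([*o[1],0]).round(4))
cv2.imwrite('pics/s8.png',cv2.resize(d['color'][120:260,180:380],(800,560),interpolation=2))
to(rail(-.128,.111,.048))
E
```

```text
t 36.18 rail mm [-129.7  109.9  166.9] rot [179.9   0.4  99.7] F [ 0.9  0.5 -0.9] w 0.0486
[212. 180.] [0.6219 0.0763] 0.0965 146 [ 10.  174.   84.5] [ 0.0049 -0.0012  0.    ]
[194. 183.] [0.6141 0.1214] 0.0825 112 [ 10.  177.5  95. ] [ 0.0506 -0.0012  0.    ]
[177. 186.] [0.6063 0.1669] 0.0681 90 [  9. 179. 103.] [ 0.0968 -0.0013  0.    ]
[406. 233.] [ 0.4767 -0.4297] 0.0572 39 [  1. 220.  62.] [-0.4688  0.2286  0.    ]
[316. 196.] [0.6086 0.1631] 0.0677 117 [ 10. 127.  69.] [ 0.0927 -0.0029  0.    ]
[288. 200.] [0.6241 0.0736] 0.0953 197 [ 10. 127.  56.] [ 0.0018 -0.0029  0.    ]
[302. 198.] [0.6163 0.1184] 0.082 150 [ 10.  125.5  56. ] [ 0.0473 -0.0028  0.    ]
[107. 199.] [ 0.4832 -0.4394] 0.0529 61 [  0. 187. 107.] [-0.4795  0.2238  0.    ]
shift cm [ 0.22 -0.44 11.93] turn [ 0.004  0.006 -0.004]
```

View pics/s8.png

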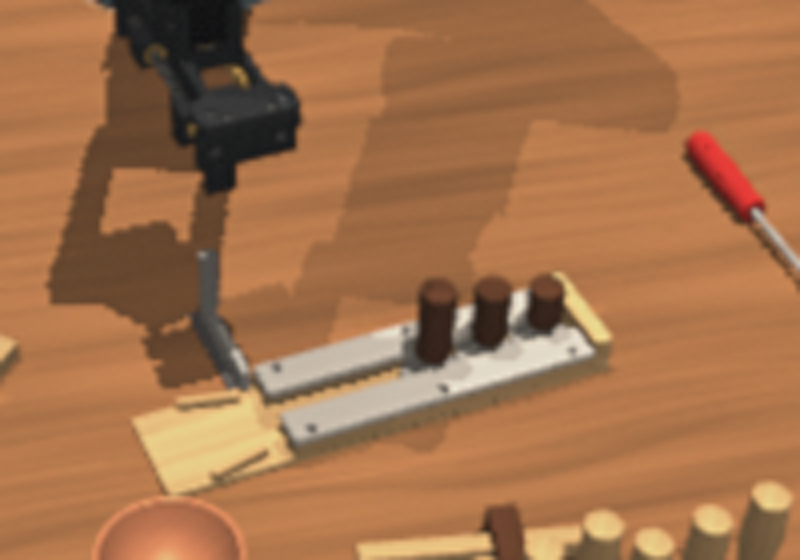

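The three stops stand in a row at x ≈ 97, 51 and 5 mm, and no fourth stop is in view. Shut the gate.

```bash
python3 -m inch '[[0.2,-0.2,3,0,0,0,-0.1],[0.2,-0.2,7,0,0.006,0,-0.1],[0.2,-0.2,11,0,0.006,0,-0.1],[0.2,-0.2,11.9,0,0.006,0,-0.1],[0.2,-0.2,11.9,0,0.006,0,-0.1],[0.2,-0.2,11.9,0,0.006,0,1],[0.2,-0.2,11.9,0,0.006,0,1],[0.2,-0.2,11.9,0,0.006,0,1]]' 25 >/dev/null
python3 -m inch '[[0,0,0,0,0,0,1],[0,0,0,0,0,0,1],[0,0,0,0,0,0,1],[0,0,0,0,0,0,1]]' >/dev/null
python3 -c "
from h import *
st()"
python3 -m inch '[[0,1,0,0,0,0,1],[0,2,0,0,0,0,1],[0,3,0,0,0,0,1],[0,4,0,0,0,0,1],[0,5,0,0,0,0,1],[0,6,0,0,0,0,1],[0,6.4,0,0,0,0,1],[0,6.5,0,0,0,0,1]]' >/dev/null
python3 -c "
from h import *
st()"
python3 -m inch '[[0,0.3,0,0,0,0,1],[0,0.3,0,0,0,0,1],[0,0.3,0,0,0,0,1],[0,0.3,0,0,0,0,1]]' >/dev/null
python3 -c "
from h import *
st()"
```

```text
t 37.28 rail mm [-129.4  105.6   52.4] rot [179.4   0.2  99.7] F [-1.6  0.6  7.1] w 0.014
t 37.95 rail mm [-129.2   47.7   52.1] rot [-1.795e+02  1.000e-01  9.980e+01] F [-35.1  -8.3  24. ] w 0.0145
t 38.28 rail mm [-129.3   48.1   52.2] rot [-179.     0.    99.8] F [-18.1  -3.4  13. ] w 0.0143
```

```bash
python3 -m inch '[[0,0,0,0,0,0,-0.1],[0,0,0,0,0,0,-0.1],[0,0,0,0,0,0,-0.1],[0,0,0,0,0,0,-0.1],[0,0,-4,0,0,0,-0.1],[0,0,-8,0,0,0,-0.1],[-3,0,-12,0,0,0,-0.1],[-6,0,-14,0,0,0,-0.1]]' >/dev/null
python3 - <<'E'
from h import *
st()
d=arm.snapshot("scene");P=cloud(d)
d0=load("scene");P0=cloud(d0)
for Q in(P0,P):
    g=(Q[...,2]>.035)&(Q[...,2]<.082)&(np.hypot(Q[...,0]-.598,Q[...,1]+.063)<.03);print(g.sum(),inrail(np.median(Q[g],0)))
E
cat > /dev/null <<'E'
E
python3 - <<'E'
from h import *
d0=load("scene")["color"];d=arm.snapshot("scene")["color"]
cv2.imwrite("pics/s9.png",np.hstack([cv2.resize(x[180:250,200:300],(400,280),interpolation=2) for x in(d0,d)]))
E
```

```text
t 38.95 rail mm [-186.1   44.1  194.4] rot [-1.792e+02  1.000e-01  1.000e+02] F [ 1.  -0.2  0.7] w 0.0484
65 [-0.1308026   0.04705747  0.0620272 ]
68 [-0.13180191  0.04419468  0.06279698]
```

View pics/s9.png

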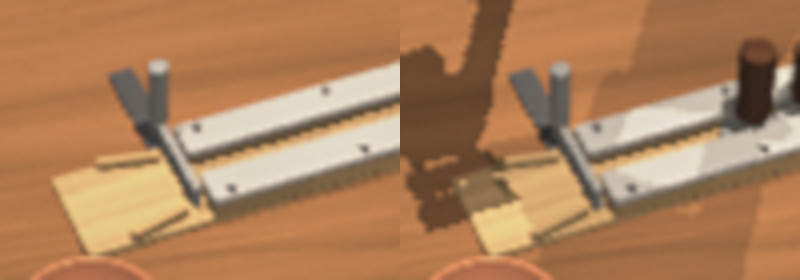

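The gate post is back at its starting pixel, slightly further shut if anything. Handing in.

```bash
python3 - <<'E'
from h import *
d=arm.snapshot("top")
for o in stops(d):
    if .3<o[2]*10<1 and o[4][0]<14 and .4<o[1][0]<.75: print(*o,inrail([*o[1],0]).round(4))
print(arm.hand_in())
E
```

```text
[212. 180.] [0.6214 0.0768] 0.0964 135 [ 10. 174.  84.] [ 0.0055 -0.0007  0.    ]
[194. 182.] [0.6139 0.1217] 0.083 107 [  9. 179.  95.] [ 0.051 -0.001  0.   ]
[177. 186.] [0.6057 0.1676] 0.069 89 [  9. 178. 105.] [ 0.0976 -0.0008  0.    ]
[406. 233.] [ 0.4751 -0.43  ] 0.0557 39 [  0. 219.  63.] [-0.4688  0.2302  0.    ]
the job is handed in; nothing more can be done
None
```

The stops are stored in the rail and the gate is shut. I handed the job in at about 39 s; no verdict was reported. Three stops were present (60, 74 and 88 mm) and there was no 102 mm stop. I opened the gate, slid them in shortest first, tugged each one before fetching the next, then shut the gate.

- **Final positions:** the last top view puts the stops at rail x ≈ 98, 51 and 5.5 mm, about 46 mm apart, with y within 1 mm. Their tops are 2–3 mm above the expected heights, the same excess the camera showed before they were moved.
- **Tugs:** the wrist force, less the stop's weight, put about 15 N on the lips for the 60 mm stop, and up to about 20 N for the 74 and 88 mm ones.
- **74 mm stop:** my first tug rose only about 2 mm, probably because the stop had tilted in the jaws while being pushed. I released it, gripped it lower and tugged again, and it rose the full 5 mm.
- **Gate:** I pushed it until it stopped (about 35 N). The scene camera shows the post within 3 mm of where it stood shut at the start, slightly further towards shut. When I gripped it to shut it, the tool was about 5 mm short of where it had left the post on opening. I did not look into why, and relied on the picture instead.
- **Other things on the bench:** I never gripped or intentionally touched any of them, but I did not measure their positions at the end.

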